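Load a part-used sealant cartridge and pump the ratchet dispenser up to it

ROBOT

A 6-joint arm with a two-finger parallel gripper is mounted at the origin on a cart in front of the work surface, level with it; the furniture and walls round the work are solid. World frame = base frame: x ahead of the robot, y to its left, z up, the work surface at z = 0. Lengths are in m, angles in degrees, forces in N, time in s.
With the tool pointing down it reaches from about 0.4 to 0.825 m from the base axis. Payload 7 kg.
Tool frame: the origin (TCP) lies midway between the tips of the shut fingers; the grasp point (between the pads) lies 19 mm behind it; z points along the fingers, y is the line along which they close (so a half turn about z gives the same grasp; the last joint's range is limited). The gripper opens to 88 mm and grips with 3 to 60 N. Pads are 19 mm wide; open, the fingers measure 130 mm over their backs; the gripper's body (78 mm by 193 mm) begins 47 mm behind the grasp point.
Start: joints at [-57.748, 20.546, 0.682, 0, -70.136, -16.507], TCP at [0.183, -0.65, 0.227] pointing down, gripper open.
Joint ranges: [-176.03, 176.03], [-82.01, 121.73], [-58.28, 71.71], [-173.87, 95.51], [-174.79, -0.11], [-173.66, 173.66]. Speed limits (degrees/s): [136.94, 136.94, 172.46, 180, 180, 180].

INTERFACE

Orientations are given as [roll, pitch, yaw] about the fixed x, y, z axes, in that order (R = Rz(yaw) Ry(pitch) Rx(roll)).
In Python, from plant import ctrl gives the robot as it stands. The module is installed in compiled form; this text tells all that it offers.
- The arm moves only by the tool send_rows, never from a script. Its argument "plan" is a list that holds one entry, the list of rows, each a list of 6 numbers: the shift along the tool's x, y, z in cm, then the turn, a rotation vector about the tool's x, y, z in degrees. A call has 1 to 8 rows; each row is the pose to reach, as a shift and turn from the pose commanded when the call began, along the tool's axes at that moment; what a row does not reach only later rows make up. A row lasts 1/12 s, in which the tool goes at most 41.7 mm and 7.16 degrees, less where a joint would pass 70% of its speed; a pose out of reach is approached as far as the arm can. A call with a gripper value outside its range is refused whole. "fingers" is the opening, from 0 (shut) to 1 (fully open), set as the call begins (left out, the last holds). The fingers move at their own pace and stop on an object; the grip force is fixed at half the most. Time passes only in rows, so rows that repeat a pose let the fingers close. It gives the time, the measured TCP pose, the force, the opening and the grip force at its end, in the units of the state.
- ctrl.get_obs(): the state, without advancing time (a new reading comes with each control period).
- ctrl.snapshot(name): name is "scene" or "top" or "wrist"; returns a dict with "img" (400x640x3 uint8, red, green, blue), "K" (3x3 intrinsics, pixels), "k1" (the pictures are not rectified: a ray, as slopes to the right and down, at radius r is drawn at 1 + k1 r^2 times it, then the intrinsics apply), "pose" (4x4, takes a point from camera to world coordinates). Camera axes: x right, y down, z forward; pixel columns grow to the right and rows downward; lengths in m; the calibration is good to about 2 mm. A picture is of the moment at which its call begins. There is no depth.
- ctrl.close_job(): hands the job in; it is judged then, once.
The state is a dict: "clock": time; "joint_pos": joint angles; "qvel": joint speeds; "tau": joint torques, N m; "tool_pos": TCP position; "orientation": TCP orientation; "force": force on the tool from outside, world axes, zero at the start; "moment": the same for the moment, N m; "opening": finger opening in m; "gripper_force": force on a finger pad.
Only numpy, scipy, OpenCV 4.12 (cv2) and the standard library are available. Lean on these libraries where they do the work, as an engineer would, in place of code of your own. Each camera call takes 0.05 s, during which the arm holds its last target. There are 200 camera calls.

TASK

Load the part-used sealant cartridge into the bench dispenser: lay it in the cradle with its nozzle out through the notch of the front plate and let go of it. Then pump the dispenser's lever, one tooth per full stroke, until the pusher bears firmly on the piston inside (the stroke turns plainly stiff), and stop there, before a needless further stroke forces sealant out. Drive the toothed rod only with the lever, and leave the other things on the table where they are.

Things in the scene. Friction and masses are not known exactly. Their poses are not given: they have to be found in the camera images.
- dispenser: Grey steel bench dispenser, fixed on the table, foot plate 276 x 76 mm. Origin on the table under the lever pivot, z up, x along the rod to the front plate. In x (mm): rod tail -100, ratchet housing -52 to 32 (26 wide, 107 high), pusher face 54 when retracted, cradle 66 to 186, front plate 186 to 192 (60 wide, 66 high, with a 20 mm notch open to the top for the nozzle)
- cradle_mid (a point): Where the cartridge's middle lies when it is home (tube against the front plate): 45 mm above the table. The cradle is a shallow trough, edges 16 mm below this axis; finger tips beside the cartridge stay clear if less than 14 mm below the axis. The cartridge may be laid up to 9 mm behind home (towards the lever); the pusher then slides it forward to the plate
- cartridge: White sealant cartridge with a paper band, lying on the table: tube 46 mm thick, 120 mm long, about 0.3 kg, open rear. Origin on its axis at mid tube, x points to the nozzle. A springy piston lies 3 to 33 mm inside the rear end, how deep cannot be read from this pose; once the pusher touches it, each tooth adds about 22 N of pressure. Snug is up to 48 N; sealant is forced out at 60 N
- nozzle_tip (a point): Tip of the cartridge's nozzle, on the axis 30 mm in front of the tube; the nozzle is 15 to 19 mm thick at its root
- rod: Steel rod with 6 mm saw teeth on top and a 33 mm pusher disc in front, sliding along the dispenser's x at 45 mm height. Origin on its axis, under the lever pivot when retracted; the pusher's face is 54 mm ahead of it. Pawls let it move forward only, a tooth per lever stroke
- lever (a joint): Pump lever angle, rad: 0 at rest (leaning 0.19 to the front plate), 0.38 at the rear stop as the grip is pulled away from the front plate. A spring returns it. The tooth catches above 0.34; the return must go below 0.06. At the bar a free stroke takes 1 to 5 N; pressure on the piston adds about 0.35 N per newton, so some 8 N per tooth
- lever_grip (a point): Middle of the lever's black cross bar (T handle), 105 mm from the pivot, about 197 mm above the table at rest. The bar is round, 17 mm thick, 64 mm long, along the dispenser's y, on a 10 to 13 mm thick stem; pinch it from above with one finger before and one behind it (closing along the dispenser's x). A full stroke moves it 40 mm, almost level
- lever_pivot (a point): Pivot of the lever, 94 mm above the table over the dispenser's origin; its axis runs along the dispenser's y
- tape_roll: Roll of tape, 96 mm across, 25 mm high: bystander
- marker: Marker pen, 135 mm long, at the front right: bystander

How it is judged (in metres and radians):
On the way, in this order (a step that is already met when the one before it is completed fails the run):
1. the cartridge lies in the cradle, nozzle out through the notch, let go (distance between cartridge and cradle_mid below 0.017 m and angle between the x axis of cartridge and the x axis of dispenser, either way round below 0.06 rad and x of nozzle_tip in the frame of dispenser above 0.19 m and contact force between the fingers and cartridge below 0.5 N), for 0.2 s.
2. the pusher bears on the piston in the cartridge with more than 5 N (contact force between rod and cartridge above 5 N), for 0.2 s.
At the end, for the whole second after the job is handed in: the cartridge lies in the cradle within 6 mm of home (front face against the front plate, nozzle out through the notch, axis within 0.06 rad), and the ratchet by itself keeps the pusher pressed on the piston with 5 to 48 N, everything at rest (contact force between rod and cartridge between 5 and 48 N and distance between cartridge and cradle_mid below 0.006 m and angle between the x axis of cartridge and the x axis of dispenser, either way round below 0.06 rad and x of nozzle_tip in the frame of dispenser above 0.19 m and linear speed of cartridge below 0.01 m/s); the robot touches nothing.
It fails at once if the pusher pressed on the cartridge with more than 60 N: sealant forced out (contact force between rod and cartridge above 60 N).
It fails at once if the toothed rod was pushed with the gripper instead of with the lever (contact force between the fingers and rod above 3 N).
It fails at once if a bystander was shifted by more than 3 cm (distance of any of tape_roll, marker from where it was at the start of the episode above 0.03 m).
It also fails if it takes over 72 s, if anything falls off the work surface, if the arm or the gripper's body presses on something with over 40 N, if the wrist force passes 120 N, or if a joint passes its speed limit or range.

## Working session

There is one attempt and no reset: what is moved stays moved. The work goes in short steps, Python scripts to look and compute and a tool call to move; the robot and the scene stay as the last step left them, time stands still between calls to the robot, and variables do not carry over. Pictures are saved under pics/ and viewed, at most 10 in all, crops included, and the job is handed in when it is done.

Besides the shell and the picture viewer there is one more tool, called after "Request:" by a JSON object that holds its "op" and its "data", one argument or row to a line. send_rows: Moves the arm, as the interface text tells. Its arguments: {"type":"object","properties":{"plan":{"type":"array","items":{"type":"array","items":{"type":"array","items":{"type":"number"}}}},"fingers":{"type":"number"}},"required":["plan"]}

```bash
mkdir -p pics; python3 - <<'E'
from plant import ctrl
import cv2,numpy as np
o=ctrl.get_obs();print(o)
for n in("scene","top"):
    s=ctrl.snapshot(n);cv2.imwrite(f"pics/{n}0.png",s["img"][:,:,::-1]);print(n,s["K"].tolist(),s["k1"],np.round(s["pose"],4).tolist())
    np.savez(f"{n}0.npz",**s)
E
```

```text
{'clock': 0.0, 'joint_pos': array([-5.77489701e+01,  2.05907960e+01,  6.32840272e-01, -1.82096081e-02,
       -7.01358775e+01, -1.65045672e+01]), 'qvel': array([ 0.06420631, -0.02785888,  0.01622985, -0.02306567,  0.00437884,
       -0.00255879]), 'tau': array([ 4.02796422e-04, -5.82722926e+01,  2.93061876e+01,  6.99726239e+00,
        7.05403945e-03, -1.89267398e-04]), 'tool_pos': array([ 0.18298264, -0.64921187,  0.22562882]), 'orientation': array([ 1.79905170e+02, -1.02467317e-02, -1.64259730e+02]), 'force': array([-0.35522284,  0.73136518, -0.53754469]), 'moment': array([0.00327115, 0.02034107, 0.07592622]), 'gripper_force': 0.0, 'opening': 0.08778591686983006}
scene [[483.85731611058776, 0.0, 327.99438043654135], [0.0, 483.85731611058776, 210.1761592874333], [0.0, 0.0, 1.0]] -0.03058288985034769 [[-0.8703, -0.3153, 0.3784, -0.0468], [-0.4924, 0.5763, -0.6523, 0.9376], [-0.0124, -0.754, -0.6568, 1.1132], [0.0, 0.0, 0.0, 1.0]]
top [[436.1102573656927, 0.0, 321.4981052823896], [0.0, 436.1102573656927, 197.68897447272127], [0.0, 0.0, 1.0]] 0.039508092307271474 [[-0.0282, -0.9989, 0.0374, 0.4299], [-0.9994, 0.029, 0.0201, -0.0409], [-0.0212, -0.0368, -0.9991, 1.5505], [0.0, 0.0, 0.0, 1.0]]
```

View pics/top0.png

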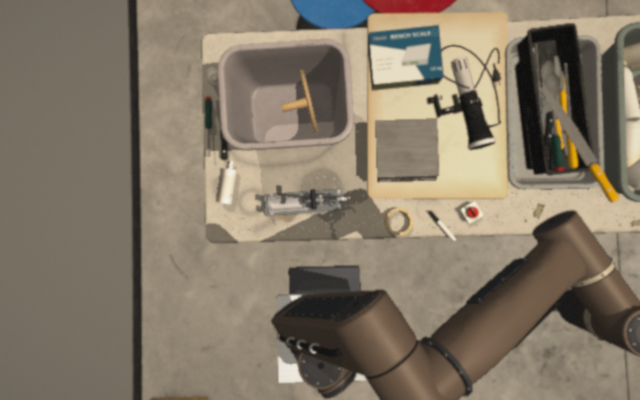

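View pics/scene0.png

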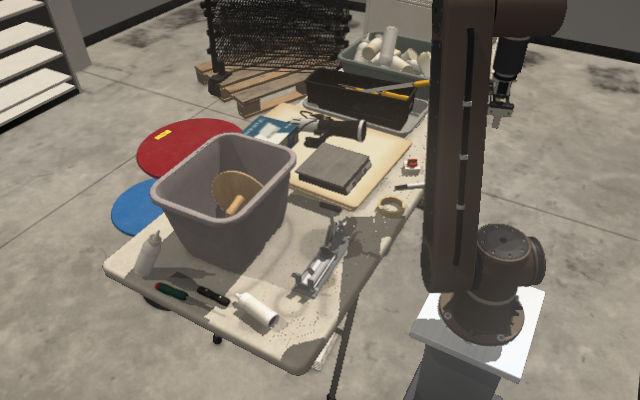

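The top view shows the cartridge near (228,184) with its nozzle up and the dispenser along row 200, columns 258–350. In the scene view they are at (257,310) and (325,260). I'll zoom in on both next.

```bash
cat > h.py <<'E'
import numpy as np,cv2
def ray(s,uv):
    K,k1,P=s["K"],float(s["k1"]),s["pose"]
    d=np.array([(uv[0]-K[0,2])/K[0,0],(uv[1]-K[1,2])/K[1,1]]);u=d.copy()
    for _ in range(10): u=d/(1+k1*(u@u))
    return P[:3,3],P[:3,:3]@np.r_[u,1]
def plane(s,uv,z):
    o,d=ray(s,uv);return o+d*(z-o[2])/d[2]
def two(s1,a,s2,b):
    o1,d1=ray(s1,a);o2,d2=ray(s2,b)
    t=np.linalg.lstsq(np.c_[d1,-d2],o2-o1,rcond=None)[0]
    p,q=o1+t[0]*d1,o2+t[1]*d2
    return (p+q)/2,np.linalg.norm(p-q)
def proj(s,p):
    P=s["pose"];c=P[:3,:3].T@(np.asarray(p)-P[:3,3]);u=c[:2]/c[2];u=u*(1+float(s["k1"])*(u@u))
    return u*s["K"][0,0]+s["K"][:2,2]
E
python3 - <<'E'
import numpy as np,cv2
a=np.load("top0.npz")["img"][145:245,205:365,::-1];b=np.load("scene0.npz")["img"][200:340,225:385,::-1]
cv2.imwrite("pics/c1.png",cv2.resize(a,None,fx=5,fy=5,interpolation=cv2.INTER_CUBIC))
cv2.imwrite("pics/c2.png",cv2.resize(b,None,fx=4.2,fy=4.2,interpolation=cv2.INTER_CUBIC))
E
```

```text
(no output)
```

View pics/c1.png

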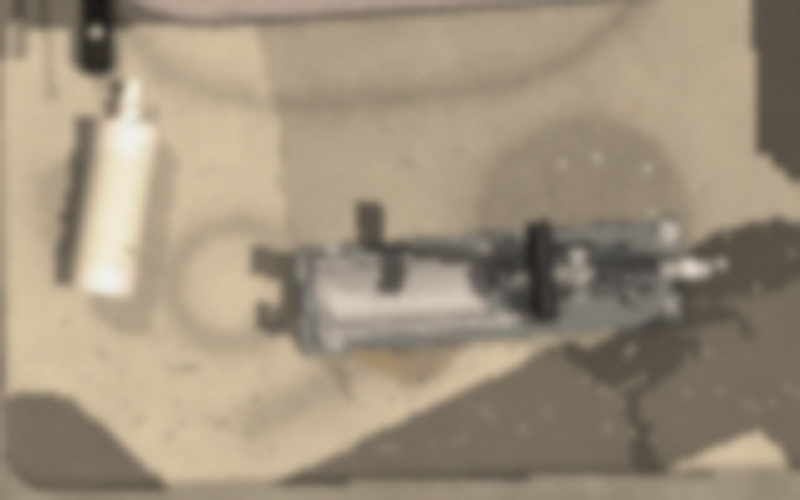

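View pics/c2.png

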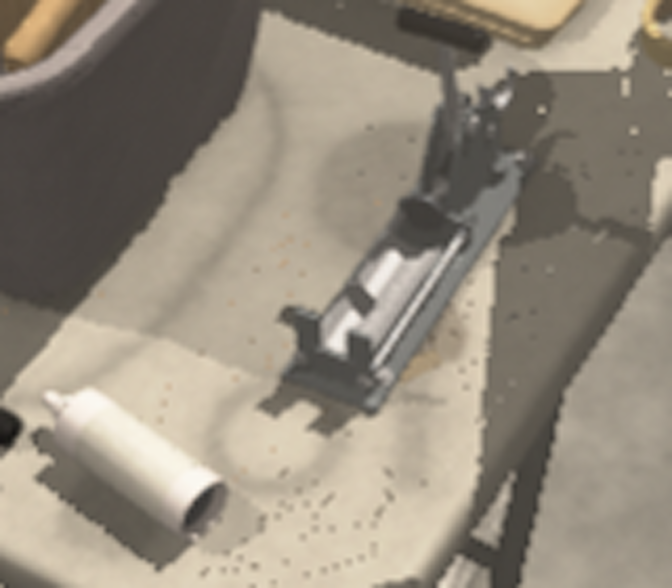

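Top crop: the cartridge tube runs from (105,290) to (138,120) with its tip at (131,80). The black bar is at (540,272), the front plate at about x=305, and the rod tail at (725,265). Scene crop: the bar is at (443,30), and the front plate is at lower left with its horns at (305,320) and (358,350). So the dispenser's x axis points along world +y.

```bash
python3 - <<'E'
import numpy as np,cv2
from h import *
T=np.load("top0.npz");S=np.load("scene0.npz")
t=lambda x,y:np.array([x/5+205-.4,y/5+145-.4]); s=lambda x,y:np.array([x/4.2+225-.4,y/4.2+200-.4])
np.set_printoptions(precision=4,suppress=True)
print("bar",two(T,t(540,272),S,s(443,30)))
print("tail",plane(T,t(728,265),.045))
for n,p in dict(FL1=(302,352),FL2=(300,250),FR1=(683,320),FR2=(677,222)).items(): print(n,plane(T,t(*p),.006))
for n,p in dict(rear=(105,290),front=(138,122)).items(): print(n,plane(T,t(*p),.03))
print("tip",plane(T,t(131,82),.023),two(T,t(131,82),S,s(48,397)))
# masks
im=cv2.cvtColor(T["img"],cv2.COLOR_RGB2HSV);g=T["img"].astype(int)
m=((g.min(2)>185)).astype(np.uint8);m[:, :215]=0;m[:,245:]=0;m[:155]=0;m[215:]=0
c=max(cv2.findContours(m,0,2)[0],key=cv2.contourArea);r=cv2.minAreaRect(c);print(r)
print([plane(T,q,.028) for q in cv2.boxPoints(r)])
m=(g.max(2)<45).astype(np.uint8);m[:185]=0;m[212:]=0;m[:,305:]=0; m[:,:320]*=1
ys,xs=np.nonzero(m[:,308-3:320]*0+(g.max(2)<60)[:,305:320]*1);k=(ys>185)&(ys<212);print(xs[k].mean()+305,ys[k].mean(),xs[k].min()+305,xs[k].max()+305,ys[k].min(),ys[k].max())
E
```

```text
bar (array([0.4789, 0.0149, 0.2011]), np.float64(0.004180560293869677))
tail [ 0.4836 -0.1096  0.045 ]
FL1 [0.432  0.1922 0.006 ]
FL2 [0.5045 0.192  0.006 ]
FR1 [ 0.447  -0.0784  0.006 ]
FR2 [ 0.5165 -0.0763  0.006 ]
rear [0.4793 0.3255 0.03  ]
front [0.5964 0.2999 0.03  ]
tip [0.6256 0.3058 0.023 ] (array([0.6262, 0.3051, 0.0303]), np.float64(0.003394854993952316))
((228.85162353515625, 182.0606231689453), (9.039048194885254, 42.578670501708984), 9.7824068069458)
[array([0.481 , 0.3429, 0.028 ]), array([0.6277, 0.3144, 0.028 ]), array([0.6214, 0.2832, 0.028 ]), array([0.4747, 0.3118, 0.028 ])]
311.64285714285717 199.23214285714286 309 315 191 207
```

```bash
cat >> h.py <<'E'
from scipy.spatial.transform import Rotation as Ro
def rel(o,p,yaw):
    """shift (cm) and rotvec (deg) in the tool axes of measured pose o, to point p with tool down at yaw"""
    R=Ro.from_euler("xyz",o["orientation"],degrees=True);G=Ro.from_euler("xyz",[180,0,yaw],degrees=True)
    return np.round(R.inv().apply(np.asarray(p)-o["tool_pos"])*100,2),np.round((R.inv()*G).as_rotvec(degrees=True),1)
E
python3 - <<'E'
from h import *
from plant import ctrl
T=np.load("top0.npz");S=np.load("scene0.npz");o=ctrl.get_obs()
print(two(T,(352,146),S,(296,158)),two(T,(222,142),S,(208,208)))
for p in [(.45,-.4,.33),(.45,-.05,.34),(.48,.31,.30)]: print(rel(o,p,-190.5))
E
```

```text
(array([ 0.64750793, -0.10163355,  0.24320858]), np.float64(0.036497579121803805)) (array([0.66169005, 0.27699   , 0.31527617]), np.float64(0.04400221472694361))
(array([-32.46,  16.77, -10.41]), array([ 0.1, -0. , 26.2]))
(array([-41.95,  50.46, -11.36]), array([ 0.1, -0. , 26.2]))
(array([-54.61,  84.29,  -7.31]), array([ 0.1, -0. , 26.2]))
```

Request:
{"op": "send_rows", "data": {
  "plan": [
    [[-32.5, 16.8, -10.4, 0, 0, 10], [-32.5, 16.8, -10.4, 0, 0, 20], [-32.5, 16.8, -10.4, 0, 0, 26], [-32.5, 16.8, -10.4, 0, 0, 26], [-32.5, 16.8, -10.4, 0, 0, 26], [-32.5, 16.8, -10.4, 0, 0, 26], [-32.5, 16.8, -10.4, 0, 0, 26], [-32.5, 16.8, -10.4, 0, 0, 26]]
  ],
  "fingers": 1
}}

```text
clock: 0.77
tool_pos: [0.4156, -0.4314, 0.3171]
orientation: [180.0, -0.0, 169.7]
force: [1.3, -0.4, -0.5]
opening: 0.0876
gripper_force: 0.0
```

```bash
python3 - <<'E'
from h import *
from plant import ctrl
o=ctrl.get_obs();print(o["tool_pos"],o["orientation"],o["joint_pos"])
for p in [(.45,-.05,.36),(.47,.31,.30),(.5,.31,.28)]: print(rel(o,p,-190.5))
E
```

```text
[ 0.41559631 -0.43143086  0.31706965] [ 1.79985519e+02 -1.40308602e-02  1.69741396e+02] [-2.74037996e+01  1.09006472e+01 -8.48552815e-01 -9.90825161e-03
 -7.82684765e+01 -7.28527901e+01]
(array([ 3.41, 38.15, -4.28]), array([ 0. , -0. ,  0.2]))
(array([ 7.85, 73.93,  1.73]), array([ 0. , -0. ,  0.2]))
(array([ 4.9 , 74.46,  3.73]), array([ 0. , -0. ,  0.2]))
```

Request:
{"op": "send_rows", "data": {
  "plan": [
    [[3.4, 38, -4.3, 0, 0, 0], [3.4, 38, -4.3, 0, 0, 0], [3.4, 38, -4.3, 0, 0, 0], [3.4, 38, -4.3, 0, 0, 0], [3.4, 38, -4.3, 0, 0, 0], [3.4, 38, -4.3, 0, 0, 0], [3.4, 38, -4.3, 0, 0, 0], [3.4, 38, -4.3, 0, 0, 0]]
  ]
}}

```text
clock: 1.43
tool_pos: [0.4437, -0.1014, 0.3542]
orientation: [180.0, 0.0, 169.7]
force: [1.7, 0.2, -0.3]
opening: 0.0877
gripper_force: 0.0
```

Request:
{"op": "send_rows", "data": {
  "plan": [
    [[3.2, 38, 4, 0, 0, 0], [3.2, 38, 4, 0, 0, 0], [3.2, 38, 4, 0, 0, 0], [3.2, 38, 4, 0, 0, 0], [3.2, 38, 4, 0, 0, 0], [3.2, 38, 4, 0, 0, 0], [3.2, 38, 4, 0, 0, 0], [3.2, 38, 4, 0, 0, 0]]
  ]
}}

```text
clock: 2.1
tool_pos: [0.4752, 0.2288, 0.319]
orientation: [180.0, -0.0, 169.8]
force: [1.5, -0.3, 0.0]
opening: 0.0876
gripper_force: 0.0
```

Request:
{"op": "send_rows", "data": {
  "plan": [
    [[-3, 6, 3, 0, 0, 0], [-3, 6, 3, 0, 0, 0], [-3, 6, 3, 0, 0, 0], [-3, 6, 3, 0, 0, 0]]
  ]
}}

```text
clock: 2.43
tool_pos: [0.5158, 0.2812, 0.2866]
orientation: [-179.8, -0.2, 169.8]
force: [0.2, -0.4, 0.5]
opening: 0.0878
gripper_force: 0.0
```

```bash
python3 - <<'E'
from h import *
from plant import ctrl
o=ctrl.get_obs();print(o["tool_pos"],o["orientation"],o["joint_pos"])
s=ctrl.snapshot("wrist");np.savez("w1.npz",**s);cv2.imwrite("pics/w1.png",s["img"][:,:,::-1]);print(np.round(s["pose"],4),s["K"],s["k1"])
E
```

```text
[0.51575903 0.28116699 0.2866085 ] [-1.79779425e+02 -1.60074674e-01  1.69796248e+02] [ 4.76419835e+01  1.06094325e+01 -5.08536455e+00 -1.88085250e-02
 -7.45771380e+01 -1.47840382e+02]
[[ 0.1778  0.9477  0.2649  0.4439]
 [ 0.9841 -0.17   -0.0521  0.2944]
 [-0.0043  0.27   -0.9629  0.4444]
 [ 0.      0.      0.      1.    ]] [[290.36108827   0.         315.22526691]
 [  0.         290.36108827 200.18523365]
 [  0.           0.           1.        ]] 0.001201205658872849
```

View pics/w1.png

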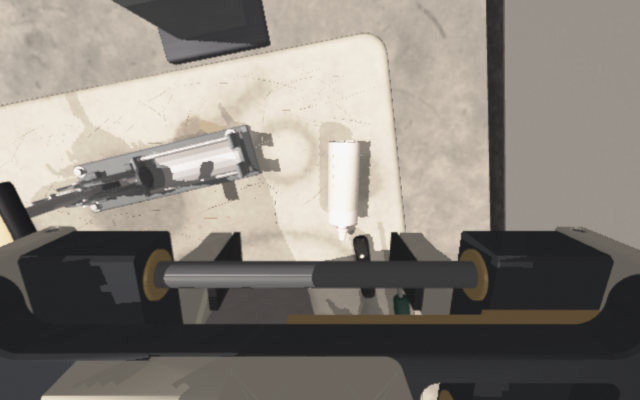

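The wrist view shows the cartridge tube from (343,142) to (343,228) with its nozzle at (343,236), between the fingers' columns. The dispenser's front plate is near (245,150). I'll measure both from this view.

```bash
python3 - <<'E'
from h import *
s=np.load("w1.npz");g=s["img"].astype(int)
m=(g.min(2)>225).astype(np.uint8);m[:125]=0;m[250:]=0;m[:,:320]=0;m[:,365:]=0
m=cv2.morphologyEx(m,cv2.MORPH_OPEN,np.ones((2,2)))
c=max(cv2.findContours(m,0,2)[0],key=cv2.contourArea)[:,0]
for y in range(c[:,1].min(),c[:,1].max()+1,8):
    x=np.nonzero(m[y,:])[0]; print(y,x.min(),x.max(),plane(s,((x.min()+x.max())/2+.0,y),.023).round(4),(plane(s,(x.max()+.5,y),.023)-plane(s,(x.min()-.5,y),.023))[:2].round(4))
print(c[:,1].min(),c[:,1].max())
cv2.imwrite("pics/w1c.png",cv2.resize(s["img"][110:250,60:370,::-1],None,fx=2.5,fy=2.5,interpolation=cv2.INTER_CUBIC))
E
```

```text
144 331 354 [0.4847 0.3248 0.023 ] [0.0061 0.0337]
152 330 354 [0.4958 0.3223 0.023 ] [0.0064 0.0354]
160 332 353 [0.5073 0.3213 0.023 ] [0.0057 0.0314]
168 331 353 [0.5187 0.3188 0.023 ] [0.0059 0.0331]
176 331 352 [0.5303 0.3162 0.023 ] [0.0057 0.0319]
184 331 351 [0.5421 0.3136 0.023 ] [0.0055 0.0307]
192 331 351 [0.5542 0.3118 0.023 ] [0.0055 0.0309]
200 331 350 [0.5663 0.3091 0.023 ] [0.0053 0.0296]
208 330 350 [0.5786 0.3064 0.023 ] [0.0056 0.0314]
216 330 351 [0.5914 0.3052 0.023 ] [0.0059 0.0331]
224 331 351 [0.6044 0.3039 0.023 ] [0.0057 0.0319]
232 339 345 [0.6178 0.3034 0.023 ] [0.0019 0.0107]
240 341 344 [0.6312 0.3021 0.023 ] [0.0011 0.0062]
144 240
```

View pics/w1c.png

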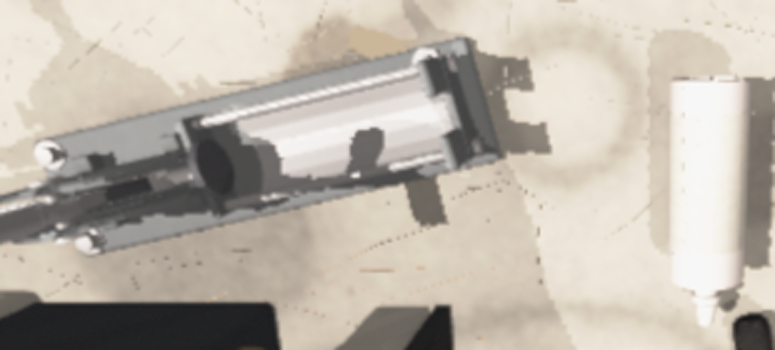

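Crop: tube x 670–748 at the rear (y 80) and 672–744 at the front (y 290), tip (706,322). Foot plate front corners are at (470,38) and (502,158), and its rear lies near (40,150)–(92,252). The front-plate horns are around (440,75) and (455,150).

```bash
python3 - <<'E'
from h import *
from plant import ctrl
s=np.load("w1.npz");q=lambda x,y:(x/2.5+60-.3,y/2.5+110-.3);np.set_printoptions(precision=4,suppress=True)
for n,p,z in [("rear",(709,78),.035),("front",(708,290),.035),("frontax",(708,290),.023),("tip",(706,324),.023),("mid",(709,180),.023),
 ("F1",(472,38),.003),("F2",(503,158),.003),("R1",(40,150),.003),("R2",(92,252),.003),("discL",(200,168),.045)]: print(n,plane(s,q(*p),z))
o=ctrl.get_obs()
E
```

```text
rear [0.4795 0.3256 0.035 ]
front [0.603 0.306 0.035]
frontax [0.6077 0.3064 0.023 ]
tip [0.6299 0.3017 0.023 ]
mid [0.5392 0.3175 0.023 ]
F1 [0.4347 0.1942 0.003 ]
F2 [0.5077 0.1959 0.003 ]
R1 [ 0.4524 -0.0835  0.003 ]
R2 [ 0.5205 -0.0768  0.003 ]
discL [0.4771 0.0369 0.045 ]
```

```bash
python3 - <<'E'
from h import *
from plant import ctrl
o=ctrl.get_obs();s=np.load("w1.npz");q=lambda x,y:(x/2.5+60-.3,y/2.5+110-.3)
for p in [(430,60),(450,165),(420,62),(446,168)]: print("horn",plane(s,q(*p),.066).round(4))
for p in [(.539,.316,.08),(.539,.316,.011)]: print(rel(o,p,170.7))
E
```

```text
horn [0.4427 0.1849 0.066 ]
horn [0.4973 0.1815 0.066 ]
horn [0.4428 0.1796 0.066 ]
horn [0.4985 0.179  0.066 ]
(array([-1.69,  3.95, 20.8 ]), array([-0.1, -0.1, -0.9]))
(array([-1.69,  3.97, 27.7 ]), array([-0.1, -0.1, -0.9]))
```

Request:
{"op": "send_rows", "data": {
  "plan": [
    [[-1.7, 4.0, 10, 0, 0, -0.9], [-1.7, 4.0, 20.8, 0, 0, -0.9], [-1.7, 4.0, 20.8, 0, 0, -0.9], [-1.7, 4.0, 20.8, 0, 0, -0.9], [-1.7, 4.0, 20.8, 0, 0, -0.9], [-1.7, 4.0, 20.8, 0, 0, -0.9]]
  ]
}}

```text
clock: 2.98
tool_pos: [0.5369, 0.3138, 0.0752]
orientation: [-179.6, -0.3, 170.5]
force: [-1.0, -0.7, -0.3]
opening: 0.0878
gripper_force: 0.0
```

Request:
{"op": "send_rows", "data": {
  "plan": [
    [[0, 0, 3, 0, 0, 0], [0, 0, 5.5, 0, 0, 0], [0, 0, 6.6, 0, 0, 0], [0, 0, 6.9, 0, 0, 0], [0, 0, 6.9, 0, 0, 0]]
  ]
}}

```text
clock: 3.4
tool_pos: [0.5404, 0.3168, 0.0136]
orientation: [180.0, 0.0, 170.6]
force: [-1.0, 0.7, 0.6]
opening: 0.0873
gripper_force: 0.0
```

Request:
{"op": "send_rows", "data": {
  "plan": [
    [[0, 0, 0, 0, 0, 0], [0, 0, 0, 0, 0, 0], [0, 0, 0, 0, 0, 0], [0, 0, 0, 0, 0, 0], [0, 0, 0, 0, 0, 0], [0, 0, 0, 0, 0, 0], [0, 0, 0, 0, 0, 0], [0, 0, 0, 0, 0, 0]]
  ],
  "fingers": 0
}}

```text
clock: 4.07
tool_pos: [0.5399, 0.317, 0.0124]
orientation: [180.0, 0.0, 170.7]
force: [-0.3, 1.2, 0.6]
opening: 0.0458
gripper_force: 30.0
```

Request:
{"op": "send_rows", "data": {
  "plan": [
    [[0, 0, -4, 0, 0, 0], [0, 0, -8, 0, 0, 0], [2, -1, -12, 0, 0, -7], [6.3, -4.8, -16, 0, 0, -14], [6.3, -4.8, -19, 0, 0, -21], [6.3, -4.8, -19, 0, 0, -28], [6.3, -4.8, -19, 0, 0, -35], [6.3, -4.8, -19, 0, 0, -42]]
  ]
}}

```text
clock: 4.73
tool_pos: [0.4693, 0.2795, 0.2035]
orientation: [179.9, 0.1, -147.0]
force: [0.3, -0.3, -4.3]
opening: 0.0459
gripper_force: 30.0
```

```bash
python3 - <<'E'
from h import *
from plant import ctrl
o=ctrl.get_obs();print(o["tool_pos"],o["orientation"],o["joint_pos"],o["opening"])
for p in [(.473,.2,.17),(.473,.119,.12)]: print(rel(o,p,-87))
E
```

```text
[0.46925093 0.27951249 0.20347475] [ 1.79933199e+02  1.04406416e-01 -1.47005202e+02] [ 5.13160778e+01  9.35849956e+00 -1.76838746e+01 -3.43880697e-02
 -6.28375174e+01 -1.08305552e+02] 0.04587553095044327
(array([ 4.02, -6.88,  3.33]), array([  0. ,   0.1, -60. ]))
(array([  8.44, -13.68,   8.32]), array([  0. ,   0.1, -60. ]))
```

Request:
{"op": "send_rows", "data": {
  "plan": [
    [[1, -1.5, 0, 0, 0, -7], [2, -3, 0.5, 0, 0, -14], [3, -5, 1, 0, 0, -21], [4, -6.9, 1, 0, 0, -28], [4, -6.9, 1, 0, 0, -35], [4, -6.9, 1, 0, 0, -42], [4, -6.9, 1, 0, 0, -49], [4, -6.9, 1, 0, 0, -56]]
  ]
}}

```text
clock: 5.4
tool_pos: [0.4728, 0.1993, 0.1915]
orientation: [179.9, -0.0, -91.0]
force: [-1.0, 0.4, -4.1]
opening: 0.0456
gripper_force: 30.0
```

Request:
{"op": "send_rows", "data": {
  "plan": [
    [[0, 0, 0, 0, 0, -4], [0, 0, 0, 0, 0, -4], [0, 0, 0, 0, 0, -4]]
  ]
}}

```text
clock: 5.65
tool_pos: [0.4729, 0.1997, 0.1917]
orientation: [179.9, -0.0, -87.5]
force: [-0.5, 0.2, -3.7]
opening: 0.0456
gripper_force: 30.0
```

```bash
python3 - <<'E'
from h import *
from plant import ctrl
o=ctrl.get_obs();print(o["tool_pos"],o["orientation"],o["joint_pos"],o["opening"])
s=ctrl.snapshot("wrist");np.savez("w2.npz",**s);cv2.imwrite("pics/w2.png",s["img"][:,:,::-1]);print(np.round(s["pose"],4))
print(proj(s,o["tool_pos"]),proj(s,np.array([.4729,.1208,.045])))
E
```

```text
[0.47294215 0.19965717 0.19169131] [ 1.79935479e+02 -3.27313123e-02 -8.75162748e+01] [ 4.48111461e+01  6.88299994e+00 -2.23306059e+01 -2.20380875e-02
 -6.08561374e+01 -4.23166950e+01] 0.045553759406243094
[[-9.991e-01 -4.080e-02 -1.250e-02  4.762e-01]
 [-4.270e-02  9.617e-01  2.709e-01  1.261e-01]
 [ 9.000e-04  2.712e-01 -9.625e-01  3.493e-01]
 [ 0.000e+00  0.000e+00  0.000e+00  1.000e+00]]
[315.12213102 247.73376071] [318.42591733 113.00919637]
```

View pics/w2.png

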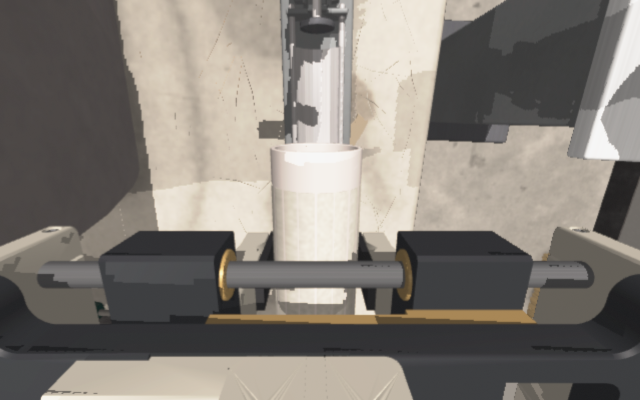

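The wrist view shows the cartridge held straight, columns 272–360, its rear rim at rows 143–152 and column 316. The cradle trough lies at columns 292–346 (row 100), centred near 319.

```bash
python3 - <<'E'
from h import *
from plant import ctrl
o=ctrl.get_obs();s=np.load("w2.npz")
z=o["tool_pos"][2]+.0106
print("rear top",plane(s,(316,152),z+.023),"rear bottom",plane(s,(316,143),z-.023),"side",plane(s,(272,148),z)[0],plane(s,(360,148),z)[0])
g=cv2.cvtColor(s["img"],cv2.COLOR_RGB2GRAY)
print(g[60:140:12,280:360].tolist() and [np.nonzero(np.abs(np.diff(g[r,270:370].astype(int)))>25)[0]+270 for r in (50,70,90,110,130)])
for r in (50,90,130): print(r,[plane(s,(c,r),.03)[:2].round(4) for c in (290,319,348)])
print("pusher rows", [plane(s,(318,r),.045)[:2].round(4) for r in (12,22,32)])
E
```

```text
rear top [0.475141   0.13979703 0.22537453] rear bottom [0.47498327 0.1397351  0.17937453] side 0.4970279579551482 0.4530393851026798
[array([281, 286, 289, 290, 292, 327, 340, 343, 352]), array([281, 288, 299, 300, 339, 343, 351]), array([282, 287, 296, 339, 342]), array([283, 315, 316, 342]), array([291, 292, 296, 342, 350])]
50 [array([0.5038, 0.0617]), array([0.4749, 0.0604]), array([0.446 , 0.0592])]
90 [array([0.5031, 0.0991]), array([0.4732, 0.0978]), array([0.4433, 0.0965])]
130 [array([0.5023, 0.1392]), array([0.4713, 0.1379]), array([0.4403, 0.1366])]
pusher rows [array([0.4774, 0.0319]), array([0.477, 0.04 ]), array([0.4766, 0.0483])]
```

```bash
python3 - <<'E'
from h import *
from plant import ctrl
o=ctrl.get_obs()
for p in [(.4736,.1148,.095),(.4736,.1148,.0354)]: print(rel(o,p,-86.9))
E
```

```text
(array([8.48, 0.3 , 9.68]), array([ 0.1, -0. , -0.6]))
(array([ 8.48,  0.3 , 15.64]), array([ 0.1, -0. , -0.6]))
```

Request:
{"op": "send_rows", "data": {
  "plan": [
    [[3, 0.1, 2, 0.1, 0, -0.6], [6, 0.2, 5, 0.1, 0, -0.6], [8.5, 0.3, 8, 0.1, 0, -0.6], [8.5, 0.3, 9.7, 0.1, 0, -0.6], [8.5, 0.3, 9.7, 0.1, 0, -0.6], [8.5, 0.3, 9.7, 0.1, 0, -0.6]]
  ]
}}

```text
clock: 6.2
tool_pos: [0.4743, 0.1146, 0.095]
orientation: [-180.0, -0.1, -86.9]
force: [1.1, -0.2, -2.4]
opening: 0.0456
gripper_force: 30.0
```

```bash
python3 - <<'E'
from h import *
from plant import ctrl
o=ctrl.get_obs();print(o["tool_pos"],o["orientation"],o["force"],o["moment"]);print(rel(o,(.4736,.1148,.0354),-86.9))
S=ctrl.snapshot("scene")["img"];W=ctrl.snapshot("wrist")["img"]
a=cv2.resize(S[190:320,245:375,::-1],(400,400),interpolation=cv2.INTER_CUBIC);b=cv2.resize(W[0:250,190:440,::-1],(400,400),interpolation=cv2.INTER_CUBIC)
cv2.imwrite("pics/m.png",np.hstack([a,b]))
E
```

```text
[0.47434806 0.1146364  0.09503985] [-1.79967963e+02 -6.89355969e-02 -8.68537905e+01] [ 1.07467454 -0.24870833 -2.37927337] [ 0.05987566 -0.00575946 -0.02075195]
(array([-0.03,  0.08,  5.96]), array([-0. , -0.1,  0. ]))
```

View pics/m.png

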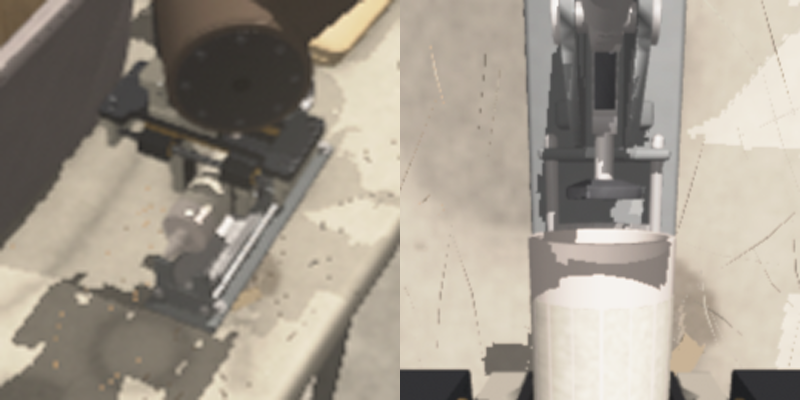

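Left panel: the cartridge hovers above the cradle with its nozzle over the front plate. Right panel: the foot plate's edges are at columns 527/683 (row 150), the pusher is at (605,187), and the cartridge spans 530–674 at row 240.

```bash
python3 - <<'E'
from h import *
from plant import ctrl
o=ctrl.get_obs();s=ctrl.snapshot("wrist");np.savez("w3.npz",**s)
q=lambda x,y:(190+(x-400)/1.6-.2,y/1.6-.2);np.set_printoptions(precision=4,suppress=True)
for a,b,r in [(526,688,10),(527,683,150),(529,677,225)]:
    A,B=plane(s,q(a,r),.004),plane(s,q(b,r),.004);print(r,A,B,(A+B)/2)
print("rails",(plane(s,q(545,190),.03)+plane(s,q(668,190),.03))/2,"pusher",plane(s,q(567,187),.045),plane(s,q(645,187),.045))
z=.095+.0106
for a,b,r in[(530,674,245),(534,670,350)]: print("cart",plane(s,q(a,r),z),plane(s,q(b,r),z))
g=cv2.cvtColor(s["img"],cv2.COLOR_RGB2GRAY).astype(int)
for r in (5,30,60,90,110,130): 
    d=np.abs(np.diff(g[r,260:380]));i=np.nonzero(d>22)[0];print(r,i+260)
E
```

```text
10 [ 0.5197 -0.0365  0.004 ] [ 0.4436 -0.0407  0.004 ] [ 0.4817 -0.0386  0.004 ]
150 [0.5185 0.0255 0.004 ] [0.4395 0.0211 0.004 ] [0.479  0.0233 0.004 ]
225 [0.5169 0.0628 0.004 ] [0.4388 0.0584 0.004 ] [0.4779 0.0606 0.004 ]
rails [0.4773 0.0427 0.03  ] pusher [0.4945 0.0424 0.045 ] [0.4608 0.0405 0.045 ]
cart [0.5011 0.0607 0.1056] [0.4555 0.0581 0.1056]
cart [0.4993 0.096  0.1056] [0.4533 0.0933 0.1056]
5 [267 284 285 288 289 299 300 304 305 333 334 335 348 353 369]
30 [268 288 290 291 337 338 346 347 368]
60 [269 283 342 343]
90 [270 282 312 342 348 354 365]
110 [271 276 311 312 313 322 323 346 347 348 364 374]
130 [277 321 322 341 342 345 346 347 363 368]
```

Request:
{"op": "send_rows", "data": {
  "plan": [
    [[0, 0.1, 1.5, 0, 0, 0.2], [0, 0.1, 3, 0, 0, 0.2], [0, 0.1, 4, 0, 0, 0.2], [0, 0.1, 4.6, 0, 0, 0.2], [0, 0.1, 5, 0, 0, 0.2], [0, 0.1, 5.2, 0, 0, 0.2]]
  ]
}}

```text
clock: 6.85
tool_pos: [0.4739, 0.1156, 0.0436]
orientation: [-179.8, 0.0, -86.9]
force: [-0.7, -0.3, -4.3]
opening: 0.0459
gripper_force: 30.0
```

Request:
{"op": "send_rows", "data": {
  "plan": [
    [[0, 0, 0.3, 0, 0, 0], [0, 0, 0.5, 0, 0, 0], [0, 0, 0.7, 0, 0, 0], [0, 0, 0.7, 0, 0, 0]]
  ]
}}

```text
clock: 7.18
tool_pos: [0.4734, 0.1149, 0.0361]
orientation: [-179.9, 0.0, -87.0]
force: [0.5, 0.3, -4.5]
opening: 0.0457
gripper_force: 30.0
```

Request:
{"op": "send_rows", "data": {
  "plan": [
    [[0, 0, 0.15, 0, 0, 0], [0, 0, 0.2, 0, 0, 0], [0, 0, 0.2, 0, 0, 0]]
  ]
}}

```text
clock: 7.43
tool_pos: [0.4739, 0.115, 0.0346]
orientation: [-179.9, 0.0, -86.9]
force: [-0.4, -0.2, -0.4]
opening: 0.0454
gripper_force: 30.0
```

Request:
{"op": "send_rows", "data": {
  "plan": [
    [[0, 0, 0, 0, 0, 0], [0, 0, 0, 0, 0, 0], [0, 0, 0, 0, 0, 0], [0, 0, 0, 0, 0, 0], [0, 0, 0, 0, 0, 0], [0, 0, 0, 0, 0, 0], [0, 0, 0, 0, 0, 0]]
  ],
  "fingers": 0.9
}}

```text
clock: 8.02
tool_pos: [0.4735, 0.1149, 0.0342]
orientation: [-179.9, -0.0, -87.0]
force: [0.4, -0.1, -0.0]
opening: 0.0788
gripper_force: 0.0
```

Request:
{"op": "send_rows", "data": {
  "plan": [
    [[0, 0, -1, 0, 0, 0], [-0.5, 0, -4, 0, 0, 0], [-2, 0, -8, 0, 0, 0], [-2, 0, -12, 0, 0, 0], [-2, 0, -15, 0, 0, 0], [-2, 0, -18, 0, 0, 0], [-2, 0, -20, 0, 0, 0], [-2, 0, -20, 0, 0, 0]]
  ]
}}

```text
clock: 8.68
tool_pos: [0.4741, 0.1359, 0.2392]
orientation: [-179.5, 0.2, -86.9]
force: [0.9, -0.1, 0.6]
opening: 0.079
gripper_force: 0.0
```

```bash
python3 - <<'E'
from h import *
from plant import ctrl
o=ctrl.get_obs();print(o["tool_pos"],o["orientation"],o["force"],o["joint_pos"])
S=ctrl.snapshot("scene");W=ctrl.snapshot("wrist");np.savez("w4.npz",**W)
a=cv2.resize(S["img"][190:320,245:375,::-1],(400,400),interpolation=cv2.INTER_CUBIC);b=cv2.resize(W["img"][0:250,190:440,::-1],(400,400),interpolation=cv2.INTER_CUBIC)
cv2.imwrite("pics/m2.png",np.hstack([a,b]))
print(rel(o,(.4785,.0148,.27),3))
E
```

```text
[0.47409721 0.13585016 0.23916041] [-179.48899555    0.19660944  -86.91358464] [ 0.86016079 -0.08040625  0.64316608] [ 38.99271654   2.32406691 -20.9514614    0.15349652 -66.19534302
 -35.9684837 ]
(array([12.1 ,  0.18, -3.13]), array([ -0.6,  -0.2, -89.9]))
```

View pics/m2.png

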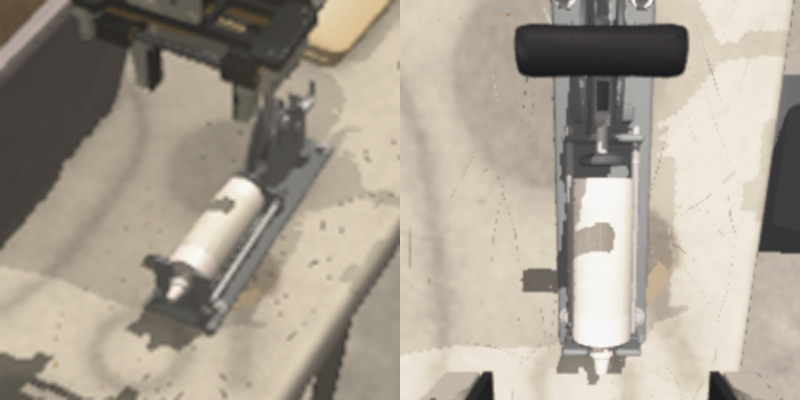

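The cartridge lies in the cradle with its nozzle out through the front plate at (600,355) in the right panel. The bar is centred at (601,51).

```bash
python3 - <<'E'
from h import *
from plant import ctrl
o=ctrl.get_obs();s=np.load("w4.npz");q=lambda x,y:(190+(x-400)/1.6-.2,y/1.6-.2)
for p in [(601,51),(601,24),(601,77),(516,50),(687,51)]: print(plane(s,q(*p),.197).round(4))
print("cart rear top",plane(s,q(601,178),.068),"front",plane(s,q(601,345),.06),"plate top",plane(s,q(601,352),.066))
b=plane(s,q(601,51),.197)
print(rel(o,(b[0],b[1],.26),3),rel(o,(b[0],b[1],.178),3))
E
```

```text
[0.4796 0.0117 0.197 ]
[0.4801 0.0028 0.197 ]
[0.4792 0.0206 0.197 ]
[0.5118 0.013  0.197 ]
[0.4472 0.0101 0.197 ]
cart rear top [0.47806518 0.05506242 0.068     ] front [0.47171471 0.17593623 0.06      ] plate top [0.47149774 0.17940507 0.066     ]
(array([12.35, -0.1 , -2.53]), array([ -0.2,  -0.1, -90. ])) (array([12.36, -0.08,  5.67]), array([ -0.2,  -0.1, -90. ]))
```

Request:
{"op": "send_rows", "data": {
  "plan": [
    [[0, 0, -2.5, 0, 0, -7], [3, 0, -2.5, 0, 0, -14], [6, 0, -2.5, 0, 0, -21], [9, 0, -2.5, 0, 0, -28], [12.4, -0.1, -2.5, 0, 0, -35], [12.4, -0.1, -2.5, 0, 0, -42], [12.4, -0.1, -2.5, 0, 0, -49], [12.4, -0.1, -2.5, 0, 0, -56]]
  ],
  "fingers": 1
}}

```text
clock: 9.45
tool_pos: [0.4789, 0.01, 0.2576]
orientation: [179.9, 0.0, -30.7]
force: [-0.1, 0.4, -0.1]
opening: 0.0876
gripper_force: 0.0
```

Request:
{"op": "send_rows", "data": {
  "plan": [
    [[0, 0, 0, 0, 0, -7], [0, 0, 0, 0, 0, -14], [0, 0, 0, 0, 0, -21], [0, 0, 0, 0, 0, -28], [0, 0, 0, 0, 0, -34], [0, 0, 0, 0, 0, -34], [0, 0, 0, 0, 0, -34]]
  ]
}}

```text
clock: 10.03
tool_pos: [0.4791, 0.0109, 0.2581]
orientation: [180.0, 0.0, 2.8]
force: [-0.4, -0.4, -0.4]
opening: 0.0878
gripper_force: 0.0
```

```bash
python3 - <<'E'
from h import *
from plant import ctrl
o=ctrl.get_obs();print(o["tool_pos"],o["orientation"],o["force"],o["joint_pos"])
print(rel(o,(.4796,.0117,.178),3),rel(o,(.4796,.0117,.22),3))
E
```

```text
[0.47908055 0.01093092 0.2580633 ] [1.79970297e+02 1.64769879e-02 2.84315703e+00] [-0.37808327 -0.42985448 -0.3565616 ] [ 2.49189839e+01  5.46567224e-01 -2.02153898e+01  2.28103336e-02
 -6.92644769e+01  6.79160963e+01]
(array([ 0.06, -0.08,  8.01]), array([ 0. ,  0. , -0.2])) (array([ 0.06, -0.08,  3.81]), array([ 0. ,  0. , -0.2]))
```

Request:
{"op": "send_rows", "data": {
  "plan": [
    [[0, -0.1, 2.5, 0, 0, 0], [0, -0.1, 5, 0, 0, 0], [0, -0.1, 7, 0, 0, 0], [0, -0.1, 8, 0, 0, 0], [0, -0.1, 8, 0, 0, 0]]
  ]
}}

```text
clock: 10.45
tool_pos: [0.4781, 0.0116, 0.1768]
orientation: [179.9, 0.2, 2.9]
force: [-0.7, -0.1, -0.2]
opening: 0.0878
gripper_force: 0.0
```

Request:
{"op": "send_rows", "data": {
  "plan": [
    [[0, 0, 0, 0, 0, 0], [0, 0, 0, 0, 0, 0], [0, 0, 0, 0, 0, 0], [0, 0, 0, 0, 0, 0], [0, 0, 0, 0, 0, 0], [0, 0, 0, 0, 0, 0], [0, 0, 0, 0, 0, 0], [0, 0, 0, 0, 0, 0]]
  ],
  "fingers": 0.25
}}

```text
clock: 11.12
tool_pos: [0.4797, 0.0121, 0.1794]
orientation: [-180.0, -0.1, 3.0]
force: [-0.4, 0.1, -0.4]
opening: 0.0398
gripper_force: 0.0
```

Request:
{"op": "send_rows", "data": {
  "plan": [
    [[0, 0.5, 0, 0, 0, 0], [0, 1, 0, 0, 0, 0], [0, 1.5, 0, 0, 0, 0], [0, 2, 0, 0, 0, 0], [0, 2, 0, 0, 0, 0]]
  ]
}}

```text
clock: 11.53
tool_pos: [0.4812, -0.0084, 0.1795]
orientation: [-180.0, -0.2, 3.0]
force: [0.2, 3.0, 2.0]
opening: 0.022
gripper_force: 1.5
```

Request:
{"op": "send_rows", "data": {
  "plan": [
    [[0, 0.5, 0, 0, 0, 0], [0, 1, 0, 0, 0, 0], [0, 1.5, 0, 0, 0, 0], [0, 1.7, 0, 0, 0, 0], [0, 1.7, 0, 0, 0, 0], [0, 1.7, 0, 0, 0, 0]]
  ]
}}

```text
clock: 12.03
tool_pos: [0.4819, -0.025, 0.1793]
orientation: [180.0, -0.1, 3.0]
force: [2.0, 3.0, 1.5]
opening: 0.0222
gripper_force: 1.4
```

Request:
{"op": "send_rows", "data": {
  "plan": [
    [[0, 0.1, 0, 0, 0, 0], [0, 0.15, 0, 0, 0, 0], [0, 0.15, 0, 0, 0, 0]]
  ]
}}

```text
clock: 12.28
tool_pos: [0.4819, -0.0262, 0.1792]
orientation: [-180.0, -0.1, 3.1]
force: [2.6, 3.4, 1.3]
opening: 0.0222
gripper_force: 2.0
```

Request:
{"op": "send_rows", "data": {
  "plan": [
    [[0, 0.1, 0, 0, 0, 0], [0, 0.1, 0, 0, 0, 0], [0, 0.1, 0, 0, 0, 0]]
  ]
}}

```text
clock: 12.53
tool_pos: [0.4819, -0.0272, 0.1792]
orientation: [-180.0, -0.1, 3.1]
force: [2.3, 3.6, -0.3]
opening: 0.0222
gripper_force: 2.0
```

Request:
{"op": "send_rows", "data": {
  "plan": [
    [[0, 0.1, 0, 0, 0, 0], [0, 0.1, 0, 0, 0, 0], [0, 0.1, 0, 0, 0, 0]]
  ]
}}

```text
clock: 12.78
tool_pos: [0.4819, -0.0282, 0.1791]
orientation: [-180.0, -0.1, 3.0]
force: [3.2, 3.9, -0.3]
opening: 0.0222
gripper_force: 2.0
```

Request:
{"op": "send_rows", "data": {
  "plan": [
    [[0, 0.1, 0, 0, 0, 0], [0, 0.1, 0, 0, 0, 0], [0, 0.1, 0, 0, 0, 0]]
  ]
}}

```text
clock: 13.03
tool_pos: [0.4819, -0.0292, 0.1791]
orientation: [-180.0, -0.1, 3.0]
force: [3.1, 3.8, -1.3]
opening: 0.0221
gripper_force: 2.0
```

Request:
{"op": "send_rows", "data": {
  "plan": [
    [[0, 0.1, 0, 0, 0, 0], [0, 0.1, 0, 0, 0, 0], [0, 0.1, 0, 0, 0, 0]]
  ]
}}

```text
clock: 13.28
tool_pos: [0.4819, -0.0301, 0.179]
orientation: [-180.0, -0.1, 3.0]
force: [3.9, 4.9, -0.5]
opening: 0.0218
gripper_force: 2.4
```

Request:
{"op": "send_rows", "data": {
  "plan": [
    [[0, 0.1, 0, 0, 0, 0], [0, 0.1, 0, 0, 0, 0], [0, 0.1, 0, 0, 0, 0]]
  ]
}}

```text
clock: 13.53
tool_pos: [0.482, -0.0302, 0.179]
orientation: [-179.9, -0.1, 3.0]
force: [1.5, 10.0, -1.1]
opening: 0.022
gripper_force: 5.0
```

```bash
python3 - <<'E'
from h import *
from plant import ctrl
s=ctrl.snapshot("wrist");g=s["img"];cv2.imwrite("pics/bar.png",g[0:330,160:480,::-1]);o=ctrl.get_obs();print(o["tool_pos"],o["force"],proj(s,(.48,-.03,.197)))
E
```

```text
[ 0.4819648  -0.03022229  0.17892459] [ 1.34247618  9.51470455 -0.02141374] [313.91474605 264.68488971]
```

View pics/bar.png

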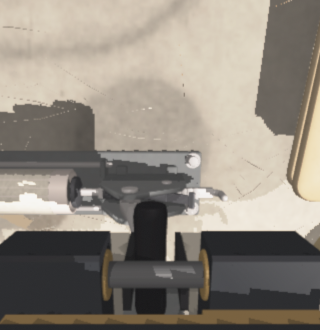

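The first stroke reached the stop at TCP y ≈ -0.030, with a free force of about 4 N. The return and the second stroke come next.

Request:
{"op": "send_rows", "data": {
  "plan": [
    [[0, -1.5, 0, 0, 0, 0], [0, -3, 0, 0, 0, 0], [0, -4, 0, 0, 0, 0], [0, -4.3, 0, 0, 0, 0], [0, -4.3, 0, 0, 0, 0]]
  ]
}}

```text
clock: 14.0
tool_pos: [0.4791, 0.0117, 0.179]
orientation: [180.0, -0.0, 3.1]
force: [-0.3, -0.6, -0.4]
opening: 0.022
gripper_force: 0.0
```

Request:
{"op": "send_rows", "data": {
  "plan": [
    [[0, 0.6, 0, 0, 0, 0], [0, 1.6, 0, 0, 0, 0], [0, 2.6, 0, 0, 0, 0], [0, 3.5, 0, 0, 0, 0], [0, 4.0, 0, 0, 0, 0], [0, 4.15, 0, 0, 0, 0], [0, 4.15, 0, 0, 0, 0], [0, 4.15, 0, 0, 0, 0]]
  ]
}}

```text
clock: 14.67
tool_pos: [0.4821, -0.0301, 0.1791]
orientation: [-179.9, -0.1, 3.0]
force: [0.1, 6.1, 0.3]
opening: 0.0218
gripper_force: 2.8
```

Request:
{"op": "send_rows", "data": {
  "plan": [
    [[0, -1.5, 0, 0, 0, 0], [0, -3, 0, 0, 0, 0], [0, -4, 0, 0, 0, 0], [0, -4.15, 0, 0, 0, 0], [0, -4.15, 0, 0, 0, 0]]
  ]
}}

```text
clock: 15.08
tool_pos: [0.4795, 0.0113, 0.1791]
orientation: [180.0, -0.1, 3.1]
force: [-0.6, 0.2, -0.4]
opening: 0.0221
gripper_force: 0.0
```

Request:
{"op": "send_rows", "data": {
  "plan": [
    [[0, 0.6, 0, 0, 0, 0], [0, 1.6, 0, 0, 0, 0], [0, 2.6, 0, 0, 0, 0], [0, 3.4, 0, 0, 0, 0], [0, 3.9, 0, 0, 0, 0], [0, 4.05, 0, 0, 0, 0], [0, 4.05, 0, 0, 0, 0], [0, 4.05, 0, 0, 0, 0]]
  ]
}}

```text
clock: 15.75
tool_pos: [0.4821, -0.029, 0.1792]
orientation: [-180.0, -0.1, 3.0]
force: [1.4, 2.9, 0.7]
opening: 0.0217
gripper_force: 2.0
```

Free stroke (2.9 N). Tooth 3 is done, so I'll make the next stroke.

Request:
{"op": "send_rows", "data": {
  "plan": [
    [[0, -1.5, 0, 0, 0, 0], [0, -3, 0, 0, 0, 0], [0, -3.9, 0, 0, 0, 0], [0, -4.05, 0, 0, 0, 0], [0, -4.05, 0, 0, 0, 0]]
  ]
}}

```text
clock: 16.17
tool_pos: [0.4793, 0.0116, 0.1791]
orientation: [180.0, -0.0, 3.1]
force: [-0.2, 0.1, 0.3]
opening: 0.0218
gripper_force: 0.0
```

Request:
{"op": "send_rows", "data": {
  "plan": [
    [[0, 0.6, 0, 0, 0, 0], [0, 1.6, 0, 0, 0, 0], [0, 2.6, 0, 0, 0, 0], [0, 3.4, 0, 0, 0, 0], [0, 3.9, 0, 0, 0, 0], [0, 4.05, 0, 0, 0, 0], [0, 4.05, 0, 0, 0, 0], [0, 4.05, 0, 0, 0, 0]]
  ]
}}

```text
clock: 16.83
tool_pos: [0.4822, -0.0289, 0.1794]
orientation: [-179.9, -0.2, 3.0]
force: [-1.9, 10.3, 2.2]
opening: 0.022
gripper_force: 4.7
```

The stroke turned stiff: 10.3 N against about 3.4 N free, so roughly 20 N on the piston. I'll return the lever and retreat.

Request:
{"op": "send_rows", "data": {
  "plan": [
    [[0, -1.2, 0, 0, 0, 0], [0, -2.4, 0, 0, 0, 0], [0, -3.5, 0, 0, 0, 0], [0, -4.1, 0, 0, 0, 0], [0, -4.1, 0, 0, 0, 0], [0, -4.1, 0, 0, 0, 0]]
  ]
}}

```text
clock: 17.33
tool_pos: [0.4795, 0.0117, 0.1792]
orientation: [180.0, -0.1, 3.1]
force: [0.6, 0.1, 0.2]
opening: 0.022
gripper_force: 0.0
```

Request:
{"op": "send_rows", "data": {
  "plan": [
    [[0, 0, 0, 0, 0, 0], [0, 0, 0, 0, 0, 0], [0, 0, 0, 0, 0, 0], [0, 0, 0, 0, 0, 0], [0, 0, 0, 0, 0, 0], [0, 0, 0, 0, 0, 0], [0, 0, 0, 0, 0, 0]]
  ],
  "fingers": 0.8
}}

```text
clock: 17.92
tool_pos: [0.4796, 0.012, 0.1792]
orientation: [180.0, -0.1, 3.0]
force: [0.2, -0.6, 0.9]
opening: 0.0627
gripper_force: 0.0
```

Request:
{"op": "send_rows", "data": {
  "plan": [
    [[0, 0, -2, 0, 0, 0], [0, 0, -4.5, 0, 0, 0], [0, 0, -8, 0, 0, 0], [0, -8, -9, 0, 0, 14], [0, -8, -9, 0, 0, 28], [0, -12, -9, 0, 0, 42], [0, -12, -9, 0, 0, 49], [0, -12, -9, 0, 0, 56]]
  ]
}}

```text
clock: 18.58
tool_pos: [0.4731, 0.1345, 0.2693]
orientation: [-179.9, -0.1, -30.5]
force: [0.5, -0.3, 0.4]
opening: 0.07
gripper_force: 0.0
```

Request:
{"op": "send_rows", "data": {
  "plan": [
    [[0, 0, 0, 0, 0, 7], [0, 0, 0, 0, 0, 14], [0, 0, 0, 0, 0, 21], [0, 0, 0, 0, 0, 28], [0, 0, 0, 0, 0, 35], [0, 0, 0, 0, 0, 35]]
  ]
}}

```text
clock: 19.08
tool_pos: [0.473, 0.1319, 0.2692]
orientation: [-179.9, -0.0, -65.6]
force: [0.4, 0.7, -0.5]
opening: 0.0702
gripper_force: 0.0
```

```bash
python3 - <<'E'
from h import *
from plant import ctrl
o=ctrl.get_obs();print(o["tool_pos"],o["orientation"],o["force"])
s=ctrl.snapshot("wrist");np.savez("w5.npz",**s)
g=cv2.cvtColor(s["img"],cv2.COLOR_RGB2GRAY).astype(int)
print("pred plate",proj(s,(.4705,.1794,.066)),"rear exp home",proj(s,(.477,.0607,.068)))
c=int(proj(s,(.474,.12,.068))[0]);print(c)
for y0,y1 in((.03,.09),(.15,.215)):
    a,b=int(proj(s,(.474,y0,.068))[1]),int(proj(s,(.474,y1,.068))[1])
    print([(r,int(g[r,c-3:c+4].mean()),plane(s,(c,r),.066)[1].round(4)) for r in range(a,b)])
w=np.load("w4.npz");gw=cv2.cvtColor(w["img"],cv2.COLOR_RGB2GRAY).astype(int);c=315
print("before",[(r,int(gw[r,c-3:c+4].mean()),plane(w,(c,r),.066)[1].round(4)) for r in list(range(104,118))+list(range(208,230))])
E
```

```text
[0.47303695 0.13191136 0.26915051] [-1.79917925e+02 -3.34824388e-02 -6.55943381e+01] [ 0.4198281   0.68156513 -0.46400914]
pred plate [302.09192153 212.13634374] rear exp home [336.87854292 124.51741735]
318
[(100, 99, np.float64(0.0446)), (101, 97, np.float64(0.0457)), (102, 97, np.float64(0.0467)), (103, 104, np.float64(0.0477)), (104, 103, np.float64(0.0487)), (105, 97, np.float64(0.0497)), (106, 95, np.float64(0.0508)), (107, 91, np.float64(0.0518)), (108, 91, np.float64(0.0528)), (109, 92, np.float64(0.0538)), (110, 105, np.float64(0.0549)), (111, 122, np.float64(0.0559)), (112, 130, np.float64(0.0569)), (113, 133, np.float64(0.058)), (114, 128, np.float64(0.059)), (115, 132, np.float64(0.0601)), (116, 134, np.float64(0.0611)), (117, 135, np.float64(0.0621)), (118, 132, np.float64(0.0632)), (119, 134, np.float64(0.0642)), (120, 132, np.float64(0.0653)), (121, 133, np.float64(0.0663)), (122, 131, np.float64(0.0674)), (123, 132, np.float64(0.0684)), (124, 133, np.float64(0.0695)), (125, 136, np.float64(0.0706)), (126, 143, np.float64(0.0716)), (127, 147, np.float64(0.0727)), (128,
[... 2455 characters left out ...]
08, 246, np.float64(0.1646)), (209, 246, np.float64(0.1659)), (210, 246, np.float64(0.1671)), (211, 246, np.float64(0.1684)), (212, 246, np.float64(0.1696)), (213, 246, np.float64(0.1709)), (214, 246, np.float64(0.1721)), (215, 246, np.float64(0.1734)), (216, 242, np.float64(0.1746)), (217, 187, np.float64(0.1759)), (218, 179, np.float64(0.1772)), (219, 183, np.float64(0.1784)), (220, 221, np.float64(0.1797)), (221, 245, np.float64(0.181)), (222, 245, np.float64(0.1822)), (223, 241, np.float64(0.1835)), (224, 224, np.float64(0.1848)), (225, 241, np.float64(0.1861)), (226, 241, np.float64(0.1873)), (227, 240, np.float64(0.1886)), (228, 239, np.float64(0.1899)), (229, 238, np.float64(0.1912))]
```

```bash
python3 - <<'E'
from h import *
from plant import ctrl
print(rel(ctrl.get_obs(),(.4741,.1359,.2392),-86.9))
E
```

```text
(array([-0.32, -0.25,  3.  ]), array([-0.1, -0. , 21.7]))
```

Request:
{"op": "send_rows", "data": {
  "plan": [
    [[-0.3, -0.2, 1, 0, 0, 7], [-0.3, -0.2, 2, 0, 0, 14], [-0.3, -0.2, 3, 0, 0, 21.3], [-0.3, -0.2, 3, 0, 0, 21.3], [-0.3, -0.2, 3, 0, 0, 21.3], [-0.3, -0.2, 3, 0, 0, 21.3]]
  ]
}}

```text
clock: 19.63
tool_pos: [0.4741, 0.1355, 0.2398]
orientation: [-179.9, 0.0, -86.2]
force: [0.5, -0.3, 1.6]
opening: 0.0705
gripper_force: 0.0
```

```bash
python3 - <<'E'
from h import *
from plant import ctrl
s=ctrl.snapshot("wrist");np.savez("w6.npz",**s);w=np.load("w4.npz")
for n,k in(("before",w),("after",s)):
    g=cv2.cvtColor(k["img"],cv2.COLOR_RGB2GRAY).astype(int)
    for x0 in (.472,.476,.480):
        P=[(y,proj(k,(x0-.052*(y-.06),y,.066))) for y in np.arange(.045,.2,.001)]
        v=[int(g[int(round(p[1])),int(round(p[0]))]) for y,p in P]
        print(n,x0,"rear",v[:26],"front",v[118:150])
E
```

```text
before 0.472 rear [84, 77, 103, 103, 115, 117, 119, 138, 163, 175, 228, 246, 247, 247, 247, 247, 247, 247, 247, 247, 247, 247, 247, 247, 247, 247] front [246, 246, 246, 246, 246, 246, 246, 246, 246, 246, 244, 226, 145, 145, 136, 184, 232, 240, 240, 238, 226, 192, 192, 193, 182, 166, 160, 160, 148, 142, 136, 136]
before 0.476 rear [111, 86, 64, 73, 78, 78, 78, 79, 80, 111, 217, 247, 247, 247, 247, 247, 247, 247, 247, 247, 247, 247, 247, 247, 247, 247] front [247, 247, 247, 247, 247, 247, 247, 247, 247, 247, 246, 242, 242, 183, 182, 208, 231, 231, 246, 246, 242, 242, 226, 244, 244, 244, 244, 244, 243, 242, 242, 242]
before 0.48 rear [114, 88, 64, 73, 78, 77, 78, 78, 79, 111, 218, 247, 247, 247, 247, 247, 247, 247, 247, 247, 247, 247, 247, 247, 247, 247] front [247, 247, 247, 247, 247, 247, 247, 247, 247, 247, 247, 247, 244, 199, 181, 173, 173, 217, 246, 246, 243, 243, 226, 244, 244, 244, 244, 244, 244, 244, 244, 244]
after 0.472 rear [84, 96, 115, 118, 118, 119, 120, 137, 161, 164, 164, 172, 227, 246, 247, 247, 247, 247, 247, 247, 247, 247, 247, 247, 247, 247] front [246, 246, 246, 246, 246, 246, 246, 246, 246, 246, 246, 246, 246, 242, 196, 137, 137, 171, 225, 237, 237, 236, 220, 169, 178, 178, 161, 146, 138, 138, 135, 135]
after 0.476 rear [220, 221, 221, 220, 220, 232, 232, 231, 231, 226, 215, 218, 239, 247, 247, 247, 247, 247, 247, 247, 247, 247, 247, 247, 247, 247] front [247, 247, 247, 247, 247, 247, 247, 246, 246, 246, 246, 246, 246, 245, 226, 226, 172, 165, 196, 196, 238, 246, 244, 235, 235, 233, 243, 243, 243, 243, 242, 241]
after 0.48 rear [204, 207, 208, 208, 209, 210, 211, 210, 199, 199, 176, 168, 177, 230, 247, 247, 247, 247, 247, 247, 247, 247, 247, 247, 247, 247] front [247, 247, 247, 247, 247, 247, 247, 247, 247, 247, 247, 247, 247, 245, 245, 229, 194, 190, 190, 211, 240, 246, 245, 245, 235, 234, 242, 242, 242, 242, 242, 242]
```

```bash
python3 -c "
from plant import ctrl
print(ctrl.close_job())"
```

```text
the job is handed in; nothing more can be done
None
```

I laid the cartridge in the cradle with its nozzle through the notch, pumped four full strokes until the lever turned stiff (about 20 N estimated on the piston), backed the arm off and handed the job in at about 20 s; the verdict was not shown.

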